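Pin the jamb leaf and hold the mating hinge leaf in line

ROBOT

A 6-joint arm with a two-finger parallel gripper is mounted at the origin on the work surface. World frame = base frame: x ahead of the robot, y to its left, z up, the work surface at z = 0. Lengths are in m, angles in degrees, forces in N, time in s.
With the tool pointing down it reaches from about 0.3 to 0.775 m from the base axis. Payload 14.6 kg.
Tool frame: the origin (TCP) lies midway between the tips of the shut fingers; the grasp point (between the pads) lies 19 mm behind it (robot.grip_depth is the distance from the TCP to the grasp point, in m); z points along the fingers, y is the direction in which the jaws open and shut (so a half turn about z gives the same grasp; the last joint's range is limited). The gripper opens to 94 mm and grips with 3 to 60 N. Pads are 16 mm wide; open, the fingers measure 119 mm over their backs; the gripper's body (75 mm by 177 mm) begins 78 mm behind the grasp point.
Start: joints at [64.309, 17.183, 87.147, -0, 75.671, -3.816], TCP at [0.205, 0.51, 0.205] pointing down, gripper open.
Joint ranges: [-173.82, 173.82], [-45.26, 126.66], [13.44, 144.39], [-59.66, 239.66], [0, 175.72], [-146.38, 146.38]. Speed limits (degrees/s): [127.2, 127.2, 147.25, 180, 180, 180].

INTERFACE

Orientations are given as [roll, pitch, yaw] about the fixed x, y, z axes, in that order (R = Rz(yaw) Ry(pitch) Rx(roll)).
In Python, from cell import robot gives the robot as it stands. The module is installed in compiled form; this text tells all that it offers.
- The arm moves only by the tool servo_tool, never from a script. Its argument "targets" is a list of rows, each a list of 5 numbers: the shift along the tool's x, y, z in cm, then the turn about the tool's z in rad, then the opening, from 0 (shut) to 1 (fully open). A call has 1 to 10 rows; each row shifts and turns the commanded pose from where the row before left it, along the tool's axes as they then stand; what a row does not reach is not made up. A row lasts 1/8 s, in which the tool goes at most 62.5 mm and 10.7 degrees, less where a joint would pass 70% of its speed; a pose out of reach is approached as far as the arm can. A call with a gripper value outside its range is refused whole. The fingers move at their own pace and stop on an object; "squeeze" is the grip in N (left out, the last holds). Time passes only in rows, so rows that do not move let the fingers close. It gives the time, the measured TCP pose, the force and the opening at its end, in the units of the state.
- robot.get_obs(): the state, without advancing time (a new reading comes with each control period).
- robot.grab_frame(name): name is "scene" or "top"; returns a dict with "frame" (384x512x3 uint8, red, green, blue), "K" (3x3 intrinsics, pixels), "world_to_cam" (4x4, takes a point from world to camera coordinates). Camera axes: x right, y down, z forward; pixel columns grow to the right and rows downward; lengths in m; the calibration is good to about 2 mm. A picture is of the moment at which its call begins. There is no depth.
- robot.finish_job(): hands the job in, once; it reports no verdict.
The state is a dict: "time": time; "joints": joint angles; "joint_velocities": joint speeds; "effort": joint torques, N m; "position": TCP position; "orientation": TCP orientation; "contact_force": force on the tool from outside, world axes, zero at the start; "torque": the same for the moment, N m; "grip_width": finger opening in m.
Only numpy, scipy, OpenCV 4.12 (cv2) and the standard library are available. Lean on these libraries where they do the work, as an engineer would, in place of code of your own. Each camera call takes 0.05 s, during which the arm holds its last target. There are 200 camera calls.

TASK

Check-fit the two brass hinge leaves: first, to locate the leaf on the jamb block, move the steel locating pin with the red band from the rack into that leaf's open screw hole, push it fully home and let go of it. Then lift the brass hinge leaf (not the dark steel one) out of its rack slot and bring its knuckle down, leaf upright, into the gap between the two knuckles of the jamb leaf, until the three knuckle bores lie on one straight line. Finish while still holding the leaf there in the gripper, still, lined up and touching neither knuckles nor block; leave the steel leaf, spindles, thread ring, loupe and mug where they are.

Things in the scene. Friction and masses are not known exactly. Their poses are not given: they have to be found in the camera images.
- jamb: fixed jamb fixture, place and yaw vary: steel foot (x -35..90 mm, y +-50, 10 high), wooden block (x 10..76, y +-40, top z 60), on it a flat brass leaf 5 mm thick (x 14..62, y +-34, top z 65) whose two knuckles overhang the block on the -x side. Origin on the table right below the middle of the hinge axis; y along that axis, x from it towards the block, z up
- jamb_axis (a point): on the jamb leaf's hinge axis, midway between its two knuckles, 70 mm above the table; y along the axis, x towards the block, z up. Knuckles: barrels 16 mm outside, 8 mm bore, at y 15.5..33.5 and -33.5..-15.5 mm, so the gap is 31 mm wide. In the gap the plate edge begins at x +14 mm; below the gap is free down to the foot
- jamb_hole (a point): centre of the mouth of the open screw hole in the top face of the jamb leaf, 65 mm above the table, at x +42, y +20 mm in the jamb frame; upright hole 8 mm in diameter, 35 mm deep. A low steel screw head sits in the leaf's other hole, 40 mm away on the -y side
- pin: loose steel locating pin, 45 g (varies), upright in the dark block at the rack's -y end: body 12 mm in diameter, 45 mm tall, red band 26..38 mm up; below it a thin probe 6 mm in diameter, 24 mm long, chamfered tip. Origin on the axis at the shoulder between probe and body, z up. Home: the shoulder sits on the leaf. In the rack the shoulder is 44 mm above the table
- brass_leaf: loose brass hinge leaf, 0.25 kg (varies), upright in one of the two rack slots: plate 5 mm thick (x), 64 wide (y), top edge 90 mm above the origin; knuckle at its lower edge 16 mm outside, 8 mm bore, 26 mm long (y +-13); beside it the plate begins 13 mm above the origin. Origin at mid bore, y along it, z up the plate; same either way round. In the rack the origin is 20 mm above the table
- steel_leaf: bystander: dark steel leaf of the same shape and frame, in the rack's other slot
- rack: fixed slotted steel rack, place and yaw vary: base 150 x 220 x 12 mm, origin under its centre, z up. Leaf slots at x -45 and +45 mm, y 0: posts at y +-30 mm, top z 65, hold the plate's outer 8 mm in 7 mm grooves (lifting straight up 50 mm frees it; the leaf's plate lies along rack y). Pin block at y -88, spindle row at y +88 mm, tops z 44
- spindle_a: bystander: upright brass tap spindle, 75 mm tall, collar 18 mm across, standing in a hole of the rack's row; origin at its foot, z up
- spindle_b: bystander: upright brass tap spindle, 75 mm tall, collar 18 mm across, standing in a hole of the rack's row; origin at its foot, z up
- loose_spindle: bystander: brass tap spindle lying on the table, 75 mm long, 18 mm high; origin below its middle
- thread_ring: bystander: black steel thread ring lying flat, 52 mm across, 14 mm high; origin under its centre
- loupe: bystander: round glass loupe in a brass frame, 60 mm across with a 50 mm handle, 10 mm high, lying flat; origin under the lens centre
- mug: bystander: blue enamel mug with pencils, 82 mm across, 170 mm tall with the pencils; origin under its centre
Not all that is in view belongs to the job. Leave any blue, green or pink look-alike of the brass_leaf alone.

How it is judged (in metres and radians):
On the way, in this order (a step that is already met when the one before it is completed fails the run):
1. the pin is fully home in the jamb leaf's hole and let go (z of pin in the frame of jamb_hole between -0.003 and 0.003 m and horizontal distance between pin and jamb_hole below 0.003 m and angle between pin's own z axis and vertical below 0.08 rad and contact force between the fingers and pin below 0.2 N and linear speed of pin below 0.02 m/s), for 0.3 s.
2. the brass leaf is lifted clear of the rack (height (world z) of brass_leaf above 0.075 m and contact force between the fingers and brass_leaf above 2 N and contact force between brass_leaf and rack below 0.1 N), for 0.1 s.
At the end, for the whole second after the job is handed in: Pin home and released (3 mm, 0.08 rad). Gripper holds the brass leaf still (over 2 N, under 20 mm/s), bore within 2.5 mm of the jamb axis across and in height, 2.8 mm along, parallel within 0.07 rad, upright within 0.1 rad, bearing under 1.5 N on the jamb and 0.5 N on the pin (z of pin in the frame of jamb_hole between -0.003 and 0.003 m and horizontal distance between pin and jamb_hole below 0.003 m and angle between pin's own z axis and vertical below 0.08 rad and contact force between the fingers and pin below 0.2 N and x of brass_leaf in the frame of jamb_axis between -0.0025 and 0.0025 m and z of brass_leaf in the frame of jamb_axis between -0.0025 and 0.0025 m and y of brass_leaf in the frame of jamb_axis between -0.0028 and 0.0028 m and angle between the y axis of brass_leaf and the y axis of jamb_axis, either way round below 0.07 rad and angle between brass_leaf's own z axis and vertical below 0.1 rad and contact force between the fingers and brass_leaf above 2 N and contact force between brass_leaf and jamb below 1.5 N and contact force between brass_leaf and pin below 0.5 N and linear speed of brass_leaf below 0.02 m/s); the arm keeps its last pose, push and grip.
It fails at once if the steel leaf, a spindle, the thread ring, the loupe or the mug is moved by more than 25 mm (distance of any of steel_leaf, spindle_a, spindle_b, loose_spindle, thread_ring, loupe, mug from where it was at the start of the episode above 0.025 m).
It also fails if it takes over 72 s, if anything falls off the work surface, if the arm or the gripper's body presses on something with over 40 N, if the wrist force passes 120 N, or if a joint passes its speed limit or range.

## Working session

There is one attempt and no reset: what is moved stays moved. The work goes in short steps, Python scripts to look and compute and a tool call to move; the robot and the scene stay as the last step left them, time stands still between calls to the robot, and variables do not carry over. Pictures are saved under pics/ and viewed, about 8 in all and at most 12, crops included, and the job is handed in when it is done.

Besides the shell and the picture viewer there is one more tool, called after "Call:" in YAML: its name, and indented under it one key for each argument. servo_tool: Moves the arm, as the interface text tells. Its arguments: {"type":"object","properties":{"targets":{"type":"array"},"squeeze":{"type":"number"}},"required":["targets"]}

```bash
mkdir -p pics; python3 - <<'E'
from cell import robot
import cv2,numpy as np
np.set_printoptions(precision=4,suppress=True)
for n in("scene","top"):
    f=robot.grab_frame(n); cv2.imwrite(f"pics/{n}0.png",f["frame"][:,:,::-1]); print(n,f["K"],f["world_to_cam"])
    np.savez(f"{n}0.npz",**f)
print(robot.get_obs())
E
```

```text
scene [[397.1618   0.     259.3298]
 [  0.     397.1618 190.6526]
 [  0.       0.       1.    ]] [[-0.5211  0.8535 -0.0033  0.1983]
 [ 0.5136  0.3105 -0.7999 -0.2777]
 [-0.6817 -0.4185 -0.6001  1.309 ]
 [ 0.      0.      0.      1.    ]]
top [[366.3337   0.     259.559 ]
 [  0.     366.3337 191.2618]
 [  0.       0.       1.    ]] [[ 0.1262 -0.992  -0.0011  0.0494]
 [-0.9711 -0.1234 -0.2041  0.5814]
 [ 0.2024  0.0269 -0.9789  0.7603]
 [ 0.      0.      0.      1.    ]]
{'time': 0.1, 'joints': array([64.3085, 17.21  , 87.1779, -0.0005, 75.6692, -3.8137]), 'joint_velocities': array([ 0.0065, -0.0468, -0.0778, -0.119 , -0.0667, -0.0346]), 'effort': array([  0.0019, -53.2643, -35.3284,   0.071 ,   0.0235,  -0.0001]), 'position': array([0.2048, 0.5102, 0.205 ]), 'orientation': array([-179.943 ,   -0.0033,  158.1223]), 'contact_force': array([ 0.8034, -0.1598, -0.4434]), 'torque': array([-0.0067, -0.0052, -0.0323]), 'grip_width': 0.09396540483920439}
```

View pics/scene0.png

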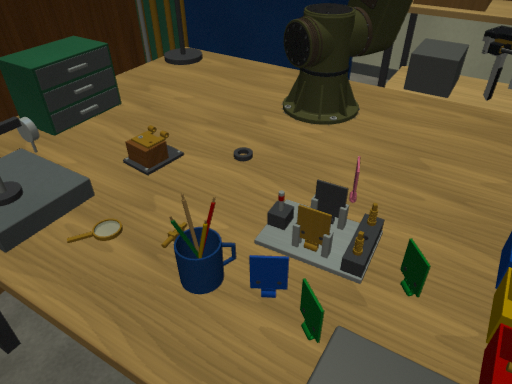

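View pics/top0.png

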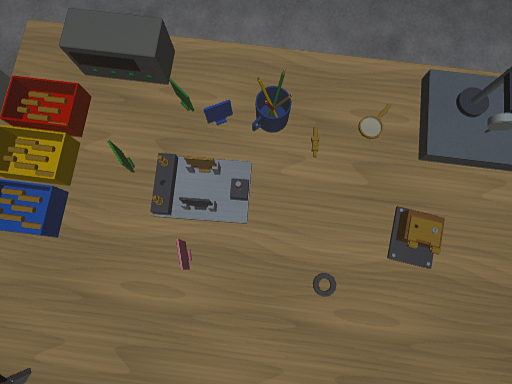

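The scene picture shows the rack around (320,235): brass leaf at (314,227), dark steel leaf at (331,199), and the pin with its red tip at (281,201). The jamb is at (150,150). In the top view the rack is at (200,188), the jamb at (418,238), the brass leaf at (200,163), the steel leaf at (197,203) and the pin at (238,184).

Look-alikes for the brass leaf are the blue one at scene (268,273), green ones at (312,310) and (413,268), a pink one at (356,180), and the dark steel leaf. The brass one at (314,227) matches the description. I'll check that in close crops.

```bash
python3 - <<'E'
import cv2,numpy as np
s=cv2.imread("pics/scene0.png");t=cv2.imread("pics/top0.png")
def crop(im,x,y,w,h,k):
    c=cv2.resize(im[y:y+h,x:x+w],None,fx=k,fy=k,interpolation=cv2.INTER_CUBIC)
    for i in range(0,w,10):
        cv2.line(c,(i*k,0),(i*k,6 if (x+i)%50 else 14),(255,255,255),1)
        if (x+i)%20==0: cv2.putText(c,str(x+i),(i*k+1,22),0,.35,(255,255,255),1)
    for i in range(0,h,10):
        cv2.line(c,(0,i*k),(6,i*k),(255,255,255),1)
        if (y+i)%20==0: cv2.putText(c,str(y+i),(8,i*k+4),0,.35,(255,255,255),1)
    return c
cv2.imwrite("pics/rack_crop.png",np.vstack([crop(t,140,140,120,100,6)[:,:],])[:600])
a=crop(s,250,160,150,120,5); cv2.imwrite("pics/rack_scene.png",a)
b=np.hstack([crop(t,380,200,70,70,6),crop(s,120,115,70,70,5)[:420] if 0 else crop(s,115,115,60,70,6)]); cv2.imwrite("pics/jamb.png",b)
E
```

```text
(no output)
```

View pics/rack_crop.png

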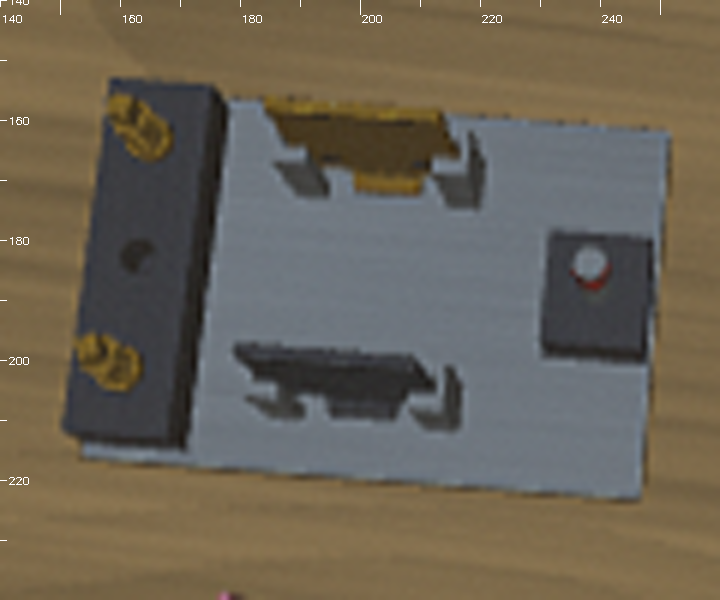

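View pics/rack_scene.png

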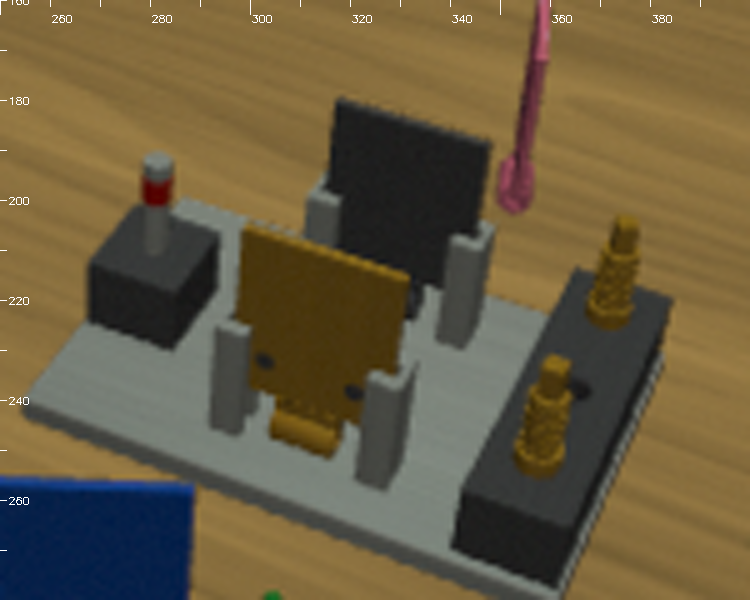

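View pics/jamb.png

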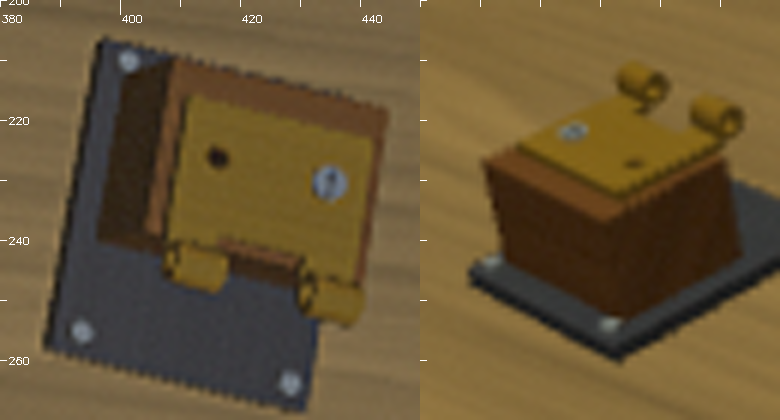

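The crops confirm the choice. The brass leaf is the one whose top edge runs from top (184,157) to (213,159), with its knuckle at (204,170); the dark leaf is the steel one. The pin top is at top (238,184). The jamb hole is at top (416,226), the screw at (435,230), and the knuckles at (412,244) and (435,249).

```bash
cat > h.py <<'E'
import numpy as np
from scipy.optimize import least_squares
np.set_printoptions(precision=4,suppress=True)
C={n:dict(np.load(f"{n}0.npz")) for n in("scene","top")}
def proj(n,P):
    P=np.atleast_2d(P);T=C[n]["world_to_cam"];q=P@T[:3,:3].T+T[:3,3];u=q@C[n]["K"].T;return u[:,:2]/u[:,2:]
def ray(n,uv,z):
    T=C[n]["world_to_cam"];R,t=T[:3,:3],T[:3,3];o=-R.T@t
    d=R.T@np.linalg.inv(C[n]["K"])@[uv[0],uv[1],1];return o+d*(z-o[2])/d[2]
def w(p,P):
    c,s=np.cos(p[2]),np.sin(p[2]);P=np.atleast_2d(P);return np.c_[p[0]+c*P[:,0]-s*P[:,1],p[1]+s*P[:,0]+c*P[:,1],P[:,2]]
def crop(pts,off,k): return np.array(off)+(np.array(pts,float)+.5)/k-.5
def fit(obs,p0,v=True):
    f=lambda p:np.concatenate([(proj(n,w(p,P))-uv).ravel() for n,P,uv in obs])
    r=least_squares(f,p0,loss="soft_l1",f_scale=.7)
    if v:
        for n,P,uv in obs: print(n,(proj(n,w(r.x,P))-uv).round(1).tolist())
    print(r.x,"yaw",np.degrees(r.x[2]));return r.x
E
cat > fit.py <<'E'
from h import *
m=lambda a:np.array(a,float)/1000
J3=m([[-35,50,10],[-35,-50,10],[90,50,10],[42,20,65],[42,-20,67],[62,34,65],[62,-34,65],[0,24.5,70],[0,-24.5,70]])
jt=("top",J3,crop([[45,347],[303,411],[100,40],[218,157],[331,183],[192,96],[378,135],[197,266],[332,297]],(380,200),6))
js=("scene",m([[42,20,65],[42,-20,67],[62,34,65],[62,-34,65],[0,24.5,70],[0,-24.5,70]]),crop([[214,164],[153,131],[198,193],[97,149],[297,117],[222,83]],(115,115),6))
R3=m([[75,-110,12],[-75,-110,12],[-75,110,12],[0,-88,89],[45,32,110],[45,-32,110],[-45,32,110],[-45,-32,110]])
rt=("top",R3,crop([[667,133],[640,498],[82,456],[592,264],[265,103],[441,116],[238,350],[414,360]],(140,140),6))
rs=("scene",m([[75,-110,12],[-75,-110,12],[0,-88,89],[45,-32,110],[45,32,110],[-45,-32,110],[-45,32,110]]),crop([[25,406],[182,198],[157,158],[244,227],[409,271],[338,99],[489,143]],(250,160),5))
for nm,a,b in(("jamb",jt,js),("rack",rt,rs)):
    g=ray("top",a[2].mean(0),.05)
    for o in([a],[b],[a,b]): print(nm);fit(o,[g[0],g[1],0.],len(o)==2)
E
python3 fit.py
```

```text
jamb
[ 0.4925 -0.2411 -0.1162] yaw -6.655396119038936
jamb
[ 0.4948 -0.2383 -0.1124] yaw -6.440377978256061
jamb
top [[0.6, 0.2], [0.9, 0.3], [0.4, -0.9], [-0.1, -0.2], [-0.2, -0.3], [-0.6, -0.4], [-0.8, 0.5], [-0.7, -0.2], [-0.5, 0.2]]
scene [[0.0, -0.6], [-0.1, -0.6], [-0.0, -0.5], [-0.5, -1.5], [-0.1, -0.4], [-0.1, -0.3]]
[ 0.4927 -0.2407 -0.1157] yaw -6.628384620990027
rack
[0.5714 0.2579 0.0504] yaw 2.885517076477097
rack
[0.5747 0.2604 0.0586] yaw 3.356048455718127
rack
top [[0.6, -1.1], [0.1, -0.2], [-0.5, 0.1], [-0.5, -0.6], [-0.6, -0.3], [-0.2, -0.4], [-1.1, -0.3], [0.0, 0.2]]
scene [[-1.0, -2.3], [-0.3, -1.5], [0.1, -0.4], [-0.1, -1.7], [0.2, 0.2], [-0.5, -1.1], [0.4, -0.9]]
[0.5719 0.2587 0.0543] yaw 3.1124822678921937
```

Fits agree to about 2 mm: jamb at (0.493,-0.241), yaw -6.6°; rack at (0.572,0.2585), yaw 3.1°. I'll grip the pin with the jaws along the rack's y axis (tool yaw 183°).

```bash
cat >> h.py <<'E'
def go(x,y,z,yaw,o=None):
    "shift in the CURRENT tool axes (cm), turn (rad); and shift in axes after the turn"
    from cell import robot
    from scipy.spatial.transform import Rotation as Ro
    o=o or robot.get_obs();R=Ro.from_euler("xyz",o["orientation"],degrees=True)
    d=np.array([x,y,z])-o["position"];cur=o["orientation"][2]
    t=-((yaw-cur+180)%360-180)
    R2=Ro.from_euler("xyz",[180,0,yaw],degrees=True)
    print("now",o["position"],o["orientation"],"grip",round(o["grip_width"],4),"F",o["contact_force"],"t",o["time"])
    print("shift before turn",(R.inv().apply(d)*100).round(2),"turn",round(np.radians(t),3),"| shift after turn",(R2.inv().apply(d)*100).round(2))
R=(.572,.2585,np.radians(3.1)); J=(.493,-.241,np.radians(-6.6))
E
python3 -c "
from h import *
pin=w(R,[0,-.088,0])[0];print('pin',pin,'leaf',w(R,[.045,0,0]),'hole',w(J,[.042,.02,.065]),'axis',w(J,[0,0,.07]))
go(pin[0],pin[1],.15,183.1)"
```

```text
pin [0.5768 0.1706 0.    ] leaf [[0.6169 0.2609 0.    ]] hole [[ 0.537 -0.226  0.065]] axis [[ 0.493 -0.241  0.07 ]]
now [0.2048 0.5102 0.205 ] [-179.943    -0.0033  158.1223] grip 0.094 F [ 0.8034 -0.1598 -0.4434] t 0.1
shift before turn [-47.17 -17.65   5.51] turn -0.436 | shift after turn [-35.3  -35.92   5.5 ]
```

Call:
servo_tool:
  targets:
    - [0,0,0,-0.145,1]
    - [0,0,0,-0.145,1]
    - [0,0,0,-0.146,1]
    - [-3.9,-4,0,0,1]
    - [-3.9,-4,0,0,1]
    - [-3.9,-4,0,0,1]
    - [-3.9,-4,0,0,1]
    - [-3.9,-4,0,0,1]
    - [-3.9,-4,0,0,1]
    - [-3.9,-4,0,0,1]
  squeeze: 15

```text
time: 1.35
position: [0.4938, 0.2441, 0.2053]
orientation: [-180.0, -0.0, -176.9]
contact_force: [0.7, 0.9, 0.3]
grip_width: 0.0942
```

Call:
servo_tool:
  targets:
    - [-3.9,-4,2,0,0.6]
    - [-3.9,-4,2.5,0,0.6]
    - [0,0,0,0,0.6]
    - [0,0,0,0,0.6]
    - [0,0,0,0,0.6]

```text
time: 1.98
position: [0.5745, 0.171, 0.1613]
orientation: [180.0, 0.1, -176.8]
contact_force: [-0.1, 0.5, -0.8]
grip_width: 0.0566
```

```bash
cat >> h.py <<'E'
def snap(tag,tp=None,sp=None,k=6):
    "save side by side zoom crops (w=66,h=80) around given top/scene pixels"
    from cell import robot; import cv2
    out=[]
    for n,p in(("top",tp),("scene",sp)):
        if p is None: continue
        f=robot.grab_frame(n)["frame"];cv2.imwrite(f"pics/{tag}_{n}_full.png",f[:,:,::-1])
        x,y=int(p[0])-33,int(p[1])-40;x=max(x,0);y=max(y,0);c=f[y:y+80,x:x+66,::-1]
        c=cv2.resize(c,None,fx=k,fy=k,interpolation=cv2.INTER_CUBIC);c=cv2.convertScaleAbs(c,alpha=1.5,beta=10)
        for i in range(0,66,5): cv2.line(c,(i*k,0),(i*k,10 if (x+i)%10==0 else 4),(255,255,255),1)
        for i in range(0,80,5): cv2.line(c,(0,i*k),(10 if (y+i)%10==0 else 4,i*k),(255,255,255),1)
        print(n,"crop origin",x,y);out.append(c)
    h=min(c.shape[0] for c in out);cv2.imwrite(f"pics/{tag}.png",np.hstack([c[:h] for c in out]))
E
python3 -c "
from h import *
go(.5768,.1706,.15,183.1)
snap('a',(238,184),(281,190))
print(proj('top',[.5768,.1706,.15]),proj('scene',[.5768,.1706,.15]))"
```

```text
now [0.5745 0.171  0.1613] [ 179.9828    0.063  -176.8171] grip 0.0566 F [-0.0609  0.4769 -0.7965] t 1.975
shift before turn [-0.22 -0.05  1.13] turn 0.001 | shift after turn [-0.23 -0.05  1.13]
top crop origin 205 144
scene crop origin 248 150
[[236.0565 176.0717]] [[281.8833 165.1386]]
```

View pics/a.png

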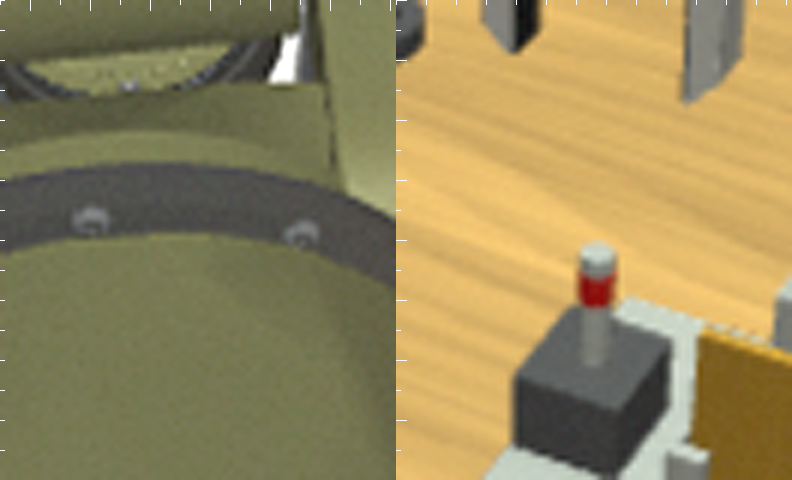

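The crop shows the open fingers above the pin, with left tip corner near scene (268,158.7) and right tip near (296,167). The pin top is at scene (281.5,192). The arm hides the top view. I'll compare with predictions for the fingertip corners to get the local camera offset.

```bash
python3 -c "
from h import *
o=np.array([.5745,.171,.1613]);th=np.radians(3.2)
for y in(-.0408,-.0283,.0283,.0408):
  print(y,proj('scene',w((o[0],o[1],th),[[.008,y,.1613],[-.008,y,.1613]])).round(1).tolist())
for p in([.572,.2585,R[2]],[.5747,.2604,.0586],[.5714,.2579,.0504]):
  q=w(p,[0,-.088,.089]);print('pin top',q,proj('scene',q),'shoulder',proj('scene',q-[0,0,.045]),proj('top',q))
"
```

```text
-0.0408 [[261.7, 156.2], [265.6, 152.3]]
-0.0283 [[267.6, 157.9], [271.4, 153.9]]
0.0283 [[294.8, 165.5], [298.3, 161.4]]
0.0408 [[301.1, 167.3], [304.5, 163.1]]
pin top [[0.5768 0.1706 0.089 ]] [[280.9626 190.8147]] shoulder [[280.3201 208.2871]] [[237.8385 182.9719]]
pin top [[0.5799 0.1726 0.089 ]] [[281.0567 191.9171]] shoulder [[280.4088 209.4154]] [[237.1585 181.4851]]
pin top [[0.5758 0.17   0.089 ]] [[280.9161 190.48  ]] shoulder [[280.2758 207.9444]] [[238.0614 183.4195]]
```

Call:
servo_tool:
  targets:
    - [-0.2,-0.05,3,0,0.6]
    - [0,0,3,0,0.6]
    - [0,0,3,0,0.6]
    - [0,0,1.6,0,0.6]
    - [0,0,0.5,0,0.6]
    - [0,0,0,0,0.6]
    - [0,0,0,0,0.0]
    - [0,0,0,0,0.0]
    - [0,0,0,0,0.0]
    - [0,0,0,0,0.0]
  squeeze: 20

```text
time: 3.32
position: [0.577, 0.1695, 0.0496]
orientation: [-180.0, 0.0, -176.9]
contact_force: [-0.1, -0.2, 0.7]
grip_width: 0.02
```

```bash
python3 -c "
from h import *
go(.5768,.1706,.15,183.1)"
```

```text
now [0.577  0.1695 0.0496] [-179.9998    0.0092 -176.8942] grip 0.02 F [-0.1283 -0.197   0.7072] t 3.325
shift before turn [  0.01   0.11 -10.04] turn 0.0 | shift after turn [  0.01   0.11 -10.04]
```

Call:
servo_tool:
  targets:
    - [0,0,0,0,0.0]
    - [0,0,0,0,0.0]
    - [0,0,0,0,0.0]
    - [0,0,0,0,0.0]

```text
time: 3.82
position: [0.577, 0.1695, 0.0495]
orientation: [180.0, 0.0, -176.9]
contact_force: [-0.0, 0.2, 0.8]
grip_width: 0.0115
```

Call:
servo_tool:
  targets:
    - [0,0,-1,0,0]
    - [0,0,-3,0,0]
    - [0,0,-4,0,0]
    - [0,0,-3,0.085,0]
    - [0,0,0,0.084,0]
    - [0,0,0,0,0]

```text
time: 4.58
position: [0.5769, 0.1695, 0.1601]
orientation: [180.0, 0.0, 173.5]
contact_force: [0.4, 0.3, 0.1]
grip_width: 0.0115
```

```bash
python3 -c "
from h import *
go(.537,-.226,.12,173.4)"
```

```text
now [0.5769 0.1695 0.1601] [179.992    0.0319 173.4519] grip 0.0115 F [0.4023 0.323  0.1476] t 4.575
shift before turn [ -0.54 -39.75   4.  ] turn 0.001 | shift after turn [ -0.58 -39.75   4.01]
```

Call:
servo_tool:
  targets:
    - [-0.1,-3.6,0,0,0]
    - [-0.1,-5,0,0,0]
    - [-0.1,-5.2,0,0,0]
    - [-0.1,-5.2,0,0,0]
    - [-0.1,-5.2,0,0,0]
    - [0,-5.2,0,0,0]
    - [0,-5.2,0,0,0]
    - [0,-5.15,0,0,0]
    - [0,0,2,0,0]
    - [0,0,2,0,0]

```text
time: 5.82
position: [0.5359, -0.2266, 0.1187]
orientation: [180.0, -0.0, 173.5]
contact_force: [-0.0, -0.3, 0.4]
grip_width: 0.0113
```

Call:
servo_tool:
  targets:
    - [0,0,0,0,0]
    - [0,0,0,0,0]
    - [0,0,0,0,0]

```text
time: 6.2
position: [0.5367, -0.2259, 0.1204]
orientation: [-180.0, 0.1, 173.5]
contact_force: [-0.0, -0.4, 0.0]
grip_width: 0.0118
```

```bash
python3 -c "
from h import *
go(.537,-.226,.12,173.4)
snap('b',(418,225),(150,130))
for z in(.0905,.1145,.1595,.12):
  from cell import robot
  p=robot.get_obs()['position']; print(z,proj('top',[p[0],p[1],z]),proj('scene',[p[0],p[1],z]))
"
```

```text
now [ 0.5367 -0.2259  0.1204] [-179.9742    0.0679  173.4622] grip 0.0118 F [-0.0011 -0.4069  0.0129] t 6.2
shift before turn [-0.03 -0.    0.04] turn 0.001 | shift after turn [-0.03 -0.    0.04]
top crop origin 385 185
scene crop origin 117 90
0.0905 [[421.0008 224.2114]] [[148.4884 132.2462]]
0.1145 [[426.0401 222.8519]] [[146.8087 123.5095]]
0.1595 [[436.3919 220.0591]] [[143.5208 106.4082]]
0.12 [[427.2397 222.5282]] [[146.4167 121.4707]]
```

View pics/b.png

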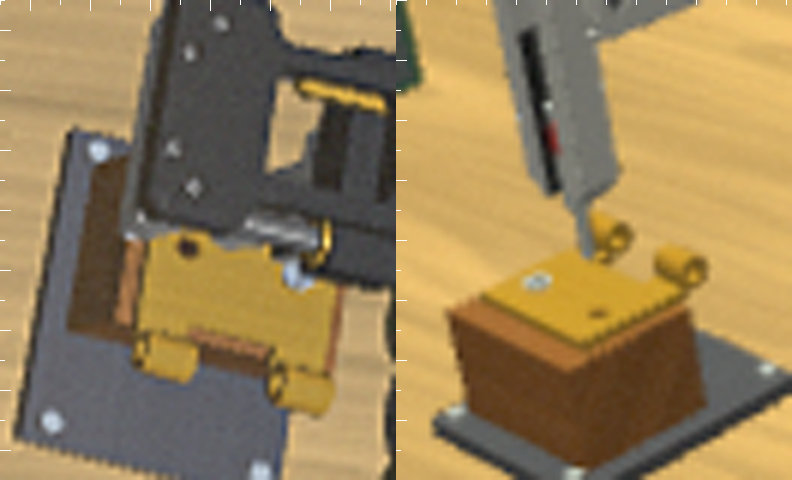

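The pin is held above the leaf: its probe tip is at scene (148.6,132) and the hole at scene (150.3,141.9), roughly where predicted. The screw is at (140,137). I'll lower it to about 3 mm above the leaf and compare there.

Call:
servo_tool:
  targets:
    - [0,0,1,0,0]
    - [0,0,0.9,0,0]
    - [0,0,0.3,0,0]
    - [0,0,0,0,0]
    - [0,0,0,0,0]

```text
time: 6.92
position: [0.5365, -0.226, 0.0977]
orientation: [-180.0, 0.0, 173.4]
contact_force: [-0.6, 0.2, -0.6]
grip_width: 0.0121
```

```bash
python3 - <<'E'
from h import *
from cell import robot; import cv2
go(.537,-.226,.0975,173.4)
out=[]
for n,(x,y) in(("top",(402,206)),("scene",(132,120))):
    f=np.mean([robot.grab_frame(n)["frame"].astype(float) for _ in range(3)],0)
    np.save(f"c_{n}.npy",f)
    c=cv2.resize(np.clip(f[y:y+36,x:x+33,::-1]*1.6+10,0,255).astype(np.uint8),None,fx=12,fy=12,interpolation=cv2.INTER_CUBIC)
    for i in range(33): cv2.line(c,(i*12,0),(i*12,12 if (x+i)%5==0 else 5),(255,255,255),1)
    for i in range(36): cv2.line(c,(0,i*12),(12 if (y+i)%5==0 else 5,i*12),(255,255,255),1)
    out.append(c)
cv2.imwrite("pics/c.png",np.hstack(out))
p=robot.get_obs()['position']
for z in(p[2]-.0295,p[2]-.0055): print(z,proj('top',[p[0],p[1],z]),proj('scene',[p[0],p[1],z]))
print('hole',proj('top',w(J,[.042,.02,.065])),proj('scene',w(J,[.042,.02,.065])))
E
```

```text
now [ 0.5365 -0.226   0.0977] [-179.9936    0.0214  173.4214] grip 0.0121 F [-0.5765  0.208  -0.5649] t 6.925
shift before turn [-0.05  0.    0.02] turn 0.0 | shift after turn [-0.05  0.    0.02]
0.06806770112495414 [[416.5646 225.4934]] [[150.0605 140.1511]]
0.09206770112495413 [[421.3261 224.2114]] [[148.4271 131.6512]]
hole [[415.994  225.3758]] [[150.0897 141.3225]]
```

View pics/c.png

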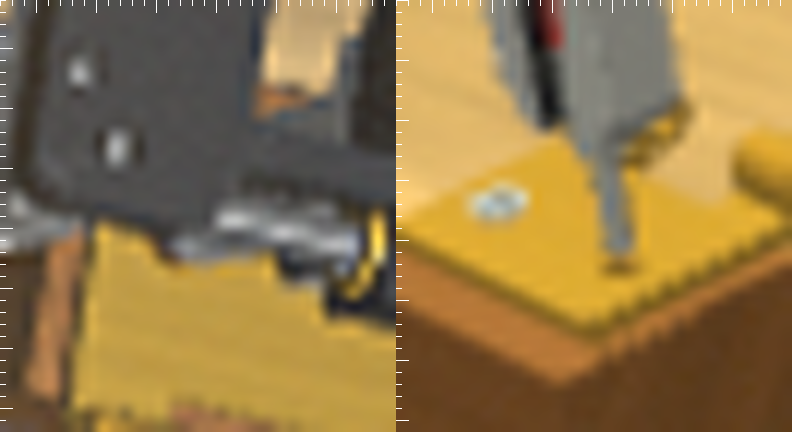

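Scene crop: the tip bottom is at (150.2,140.8), just above the hole, whose front rim is at (150.2,142.2). Top crop: the hole's lower-left edge shows at (415.5,226.5) beside the tip. Both suggest moving about 0.7 mm in +x. I'll nudge it and lower gently.

Call:
servo_tool:
  targets:
    - [-0.07,0,0,0,0]
    - [0,0,0.2,0,0]
    - [0,0,0.2,0,0]
    - [0,0,0.2,0,0]
    - [0,0,0,0,0]

```text
time: 7.85
position: [0.537, -0.226, 0.0912]
orientation: [180.0, -0.0, 173.4]
contact_force: [-0.5, -0.2, -0.5]
grip_width: 0.0116
```

Call:
servo_tool:
  targets:
    - [0,0,0.3,0,0]
    - [0,0,0.3,0,0]
    - [0,0,0.3,0,0]
    - [0,0,0.3,0,0]
    - [0,0,0,0,0]

```text
time: 8.48
position: [0.537, -0.2259, 0.0792]
orientation: [180.0, -0.0, 173.4]
contact_force: [-0.6, -0.1, 0.0]
grip_width: 0.0116
```

Call:
servo_tool:
  targets:
    - [0,0,0.3,0,0]
    - [0,0,0.3,0,0]
    - [0,0,0.2,0,0]
    - [0,0,0.1,0,0]
    - [0,0,0.1,0,0]
    - [0,0,0,0,0]

```text
time: 9.22
position: [0.5372, -0.226, 0.0704]
orientation: [-180.0, 0.0, 173.4]
contact_force: [-4.6, 2.4, 9.0]
grip_width: 0.0114
```

Call:
servo_tool:
  targets:
    - [0,0,0.1,0,0]
    - [0,0,0.1,0,0]
    - [0,0,0,0,0]

```text
time: 9.6
position: [0.5379, -0.2262, 0.0698]
orientation: [-180.0, 0.2, 173.4]
contact_force: [-5.3, 4.9, 19.5]
grip_width: 0.0112
```

Call:
servo_tool:
  targets:
    - [0,0,-0.2,0,0]
    - [0,0,0,0,0.15]
    - [0,0,0,0,0.3]
    - [0,0,0,0,0.35]
    - [0,0,0,0,0.4]
    - [0,0,0,0,0.4]
    - [0,0,0,0,0.4]
    - [0,0,0,0,0.4]

```text
time: 10.6
position: [0.5371, -0.226, 0.0694]
orientation: [-180.0, -0.0, 173.4]
contact_force: [-0.8, 0.3, 0.9]
grip_width: 0.0377
```

Call:
servo_tool:
  targets:
    - [0,0,-1,0,0.4]
    - [0,0,-3,0,0.4]
    - [0,0,-5,0,0.4]
    - [0,0,-5,0,0.4]
    - [0,0,0,0,0.4]

```text
time: 11.22
position: [0.5383, -0.2266, 0.2143]
orientation: [-179.9, 0.4, 173.4]
contact_force: [1.0, 0.1, 0.2]
grip_width: 0.0377
```

The pin seated firmly, with 19 N at the expected height, and was released. Next is the brass leaf, with the jaws across the plate (yaw 93.1°). While moving I'll also get the arm out of the way for a look at the pin.

Call:
servo_tool:
  targets:
    - [0,0,0,0.175,0.5]
    - [0,0,0,0.175,0.5]
    - [0,0,0,0.175,0.5]
    - [0,0,0,0.175,0.5]
    - [0,0,0,0.175,0.5]
    - [0,0,0,0.175,0.5]
    - [0,0,0,0.175,0.5]
    - [0,0,0,0.175,0.5]
    - [0,0,0,0,0.5]

```text
time: 12.35
position: [0.5369, -0.2259, 0.209]
orientation: [-180.0, -0.0, 93.3]
contact_force: [-0.3, -0.1, -0.4]
grip_width: 0.0468
```

```bash
python3 -c "
from h import *
go(.617,.261,.20,93.1)"
```

```text
now [ 0.5369 -0.2259  0.209 ] [-179.9607   -0.0243   93.2719] grip 0.0468 F [-0.3306 -0.0843 -0.3586] t 12.35
shift before turn [48.15 10.78  0.91] turn 0.003 | shift after turn [48.18 10.64  0.9 ]
```

Call:
servo_tool:
  targets:
    - [3.4,0.7,0,0.003,0.5]
    - [5.5,1.2,0,0,0.5]
    - [5.6,1.25,0,0,0.5]
    - [5.6,1.25,0,0,0.5]
    - [5.6,1.25,0,0,0.5]
    - [5.6,1.25,0,0,0.5]
    - [5.6,1.25,0,0,0.5]
    - [5.6,1.25,0,0,0.5]
    - [5.6,1.25,0,0,0.5]
    - [0,0,3,0,0.5]

```text
time: 13.6
position: [0.6181, 0.264, 0.1801]
orientation: [179.8, -0.1, 93.6]
contact_force: [-0.1, -0.6, -0.3]
grip_width: 0.0469
```

Call:
servo_tool:
  targets:
    - [0,0,0,0,0.5]
    - [0,0,0,0,0.5]
    - [0,0,0,0,0.5]

```text
time: 13.98
position: [0.6183, 0.2595, 0.1809]
orientation: [179.9, -0.0, 93.0]
contact_force: [-0.9, 0.3, 0.8]
grip_width: 0.0468
```

```bash
python3 - <<'E'
from h import *
from cell import robot; import cv2
go(.617,.261,.17,93.1)
p=robot.get_obs()['position'];out=[]
for n,(x,y),(W,H),k in(("scene",(285,150),(56,80),7),("top",(395,200),(55,70),7)):
    f=robot.grab_frame(n)["frame"]; cv2.imwrite(f"pics/d_{n}_full.png",f[:,:,::-1])
    c=cv2.resize(cv2.convertScaleAbs(f[y:y+H,x:x+W,::-1],alpha=1.5,beta=10),None,fx=k,fy=k,interpolation=cv2.INTER_CUBIC)
    for i in range(W): cv2.line(c,(i*k,0),(i*k,10 if (x+i)%5==0 else 4),(255,255,255),1)
    for i in range(H): cv2.line(c,(0,i*k),(10 if (y+i)%5==0 else 4,i*k),(255,255,255),1)
    out.append(c[:490])
cv2.imwrite("pics/d.png",np.hstack(out))
th=np.radians(3.1)
# fingertip lower corners: finger at +/-x (jaw), width 16 along y
g=robot.get_obs()['grip_width']/2
for jx in(g,g+.0125):
  print('finger +x, j',jx,proj('scene',w((p[0],p[1],th),[[jx,-.008,p[2]],[jx,.008,p[2]]])).round(1).tolist())
L=w(R,[[.0475,-.032,.11],[.0475,.032,.11],[.0425,-.032,.11],[.0425,.032,.11]])
print('leaf top',proj('scene',L).round(1).tolist())
h=w(J,[.042,.02,.065])[0]
for z in(.065,.091,.103,.110): print('pin z',z,proj('top',[h[0],h[1],z]),proj('scene',[h[0],h[1],z]))
E
```

```text
now [0.6183 0.2595 0.1809] [179.8986  -0.0314  93.0367] grip 0.0468 F [-0.8649  0.3195  0.8264] t 13.975
shift before turn [ 0.16 -0.13  1.09] turn -0.001 | shift after turn [ 0.16 -0.12  1.09]
finger +x, j 0.023505048862343447 [[306.9, 182.1], [316.0, 184.8]]
finger +x, j 0.036005048862343444 [[304.0, 186.1], [313.1, 188.8]]
leaf top [[297.6, 204.1], [331.0, 214.8], [298.7, 202.6], [332.0, 213.2]]
pin z 0.065 [[415.994  225.3758]] [[150.0897 141.3225]]
pin z 0.091 [[421.1257 223.9852]] [[148.3211 132.135 ]]
pin z 0.103 [[423.6097 223.3121]] [[147.4857 127.7955]]
pin z 0.11 [[425.0944 222.9097]] [[146.9927 125.2344]]
```

View pics/d.png

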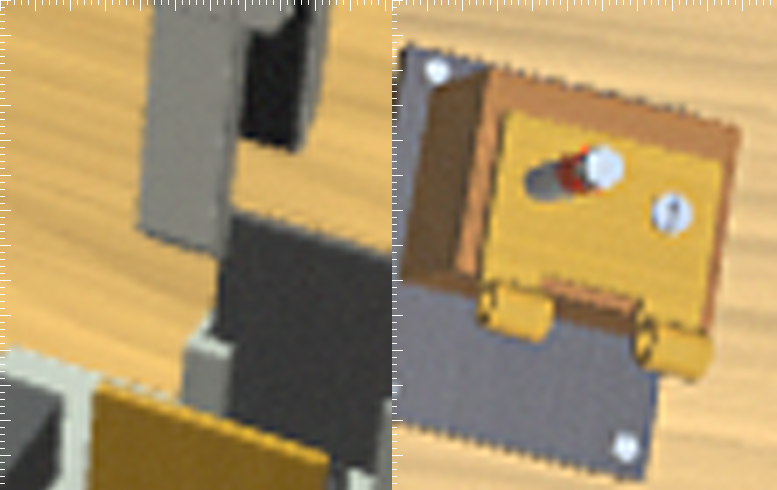

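The pin stands upright in the hole, released: its top is at top (424.9,223.2), where (425.1,222.9) was predicted for home. In the scene crop the leaf's top edge runs from (298,205) to (331,216), matching the fit once the local camera offset is allowed for. Now I'll grasp the leaf.

Call:
servo_tool:
  targets:
    - [0.08,-0.13,2,0,0.5]
    - [0,0,3,0,0.5]
    - [0,0,3,0,0.5]
    - [0,0,2,0,0.5]
    - [0,0,0.6,0,0.5]
    - [0,0,0,0,0.5]
    - [0,0,0,0,0.5]
    - [0,0,0,0,0.5]

```text
time: 15.08
position: [0.6168, 0.2608, 0.0743]
orientation: [179.9, -0.0, 93.0]
contact_force: [0.0, 0.3, -0.4]
grip_width: 0.0468
```

```bash
python3 -c "
from h import *
go(.617,.2603,.075,93.1)"
```

```text
now [0.6168 0.2608 0.0743] [179.9308  -0.0211  93.038 ] grip 0.0468 F [ 0.012   0.2608 -0.3775] t 15.075
shift before turn [-0.06  0.02 -0.07] turn -0.001 | shift after turn [-0.06  0.02 -0.07]
```

Close with a firm squeeze.

Call:
servo_tool:
  targets:
    - [0,0,0,0,0.2]
    - [0,0,0,0,0.1]
    - [0,0,0,0,0]
    - [0,0,0,0,0]
    - [0,0,0,0,0]
    - [0,0,0,0,0]
    - [0,0,0,0,0]
    - [0,0,0,0,0]
    - [0,0,0,0,0]
    - [0,0,0,0,0]
  squeeze: 35

```text
time: 16.32
position: [0.6165, 0.2607, 0.0734]
orientation: [180.0, 0.0, 93.0]
contact_force: [0.9, 1.0, -1.0]
grip_width: 0.0049
```

Call:
servo_tool:
  targets:
    - [0,0,-0.5,0,0]
    - [0,0,-1.5,0,0]
    - [0,0,-3,0,0]
    - [0,0,-4,0,0]
    - [0,0,-4,0,0]
    - [0,0,-2,0,0]
    - [0,0,0,0,0]
    - [0,0,0,0,0]
    - [0,0,0,0,0]

```text
time: 17.45
position: [0.6161, 0.2606, 0.2221]
orientation: [-179.9, 0.0, 93.0]
contact_force: [-0.1, 0.3, -2.9]
grip_width: 0.0047
```

```bash
python3 -c "
from h import *
go(.493,-.241,.22,83.4)"
```

```text
now [0.6161 0.2606 0.2221] [-179.8806    0.0331   93.0359] grip 0.0047 F [-0.0725  0.3446 -2.8523] t 17.45
shift before turn [-49.44 -14.95   0.27] turn 0.168 | shift after turn [-51.24  -6.47   0.21]
```

Call:
servo_tool:
  targets:
    - [0,0,0,0.084,0]
    - [0,0,0,0.084,0]
    - [-3,-0.4,0,0,0]
    - [-4.5,-0.6,0,0,0]
    - [-5,-0.6,0,0,0]
    - [-5,-0.6,0,0,0]
    - [-5,-0.6,0,0,0]
    - [-5,-0.6,0,0,0]
    - [-5,-0.6,0,0,0]
    - [-5,-0.6,0,0,0]

```text
time: 18.7
position: [0.5269, -0.108, 0.2229]
orientation: [-179.9, -0.0, 83.4]
contact_force: [0.7, -0.6, -2.2]
grip_width: 0.0049
```

Call:
servo_tool:
  targets:
    - [-5,-0.6,0,0,0]
    - [-4.7,-0.6,0,0,0]
    - [-4,-0.67,0,0,0]
    - [0,0,0,0,0]
    - [0,0,0,0,0]
    - [0,0,0,0,0]
    - [0,0,0,0,0]

```text
time: 19.58
position: [0.4937, -0.2397, 0.2234]
orientation: [180.0, -0.0, 83.5]
contact_force: [0.4, 0.2, -2.7]
grip_width: 0.005
```

```bash
python3 -c "
from h import *
go(.493,-.241,.165,83.4)"
```

```text
now [ 0.4937 -0.2397  0.2234] [180.      -0.0028  83.4783] grip 0.005 F [ 0.3661  0.1851 -2.657 ] t 19.575
shift before turn [-0.13 -0.06  5.84] turn 0.001 | shift after turn [-0.13 -0.06  5.84]
```

Call:
servo_tool:
  targets:
    - [-0.13,-0.06,2,0,0]
    - [0,0,2.5,0,0]
    - [0,0,2,0,0]
    - [0,0,0.5,0,0]
    - [0,0,0,0,0]
    - [0,0,0,0,0]
    - [0,0,0,0,0]

```text
time: 20.45
position: [0.493, -0.2418, 0.1541]
orientation: [179.9, 0.0, 83.4]
contact_force: [-0.1, -0.1, -2.9]
grip_width: 0.0045
```

```bash
python3 - <<'E'
from h import *
from cell import robot; import cv2
go(.493,-.241,.1234,83.4)
p=robot.get_obs()['position'];out=[]
for n,(x,y),(W,H),k in(("scene",(132,90),(44,62),9),("top",(400,185),(44,62),9)):
    f=np.mean([robot.grab_frame(n)["frame"].astype(float) for _ in range(2)],0)
    cv2.imwrite(f"pics/e_{n}_full.png",f[:,:,::-1])
    c=cv2.resize(np.clip(f[y:y+H,x:x+W,::-1]*1.6+10,0,255).astype(np.uint8),None,fx=k,fy=k,interpolation=cv2.INTER_CUBIC)
    for i in range(W): cv2.line(c,(i*k,0),(i*k,10 if (x+i)%5==0 else 4),(255,255,255),1)
    for i in range(H): cv2.line(c,(0,i*k),(10 if (y+i)%5==0 else 4,i*k),(255,255,255),1)
    out.append(c)
cv2.imwrite("pics/e.png",np.hstack(out))
lf=(p[0],p[1],J[2]);zo=p[2]-.0534
P=[[0,-.013,zo],[0,.013,zo],[0,-.032,zo+.09],[0,.032,zo+.09],[0,-.032,zo+.013],[0,.032,zo+.013]]
print('leaf bore ends, top corners, low plate corners\n scene',proj('scene',w(lf,P)).round(1).tolist(),'\n top',proj('top',w(lf,P)).round(1).tolist())
K=[[0,-.0335,.07],[0,-.0155,.07],[0,.0155,.07],[0,.0335,.07]]
print('jamb bore scene',proj('scene',w(J,K)).round(1).tolist(),'\n top',proj('top',w(J,K)).round(1).tolist())
E
```

```text
now [ 0.493  -0.2418  0.1541] [179.945    0.0248  83.4129] grip 0.0045 F [-0.0866 -0.1067 -2.8977] t 20.45
shift before turn [ 0.08 -0.01  3.07] turn 0.0 | shift after turn [ 0.08 -0.01  3.07]
leaf bore ends, top corners, low plate corners
 scene [[152.0, 118.7], [158.8, 121.5], [140.9, 83.2], [158.2, 89.5], [146.4, 112.0], [163.0, 118.9]] 
 top [[436.4, 247.1], [423.8, 244.0], [470.1, 246.9], [435.1, 238.4], [448.7, 249.0], [417.3, 241.4]]
jamb bore scene [[149.1, 127.2], [153.6, 129.1], [161.5, 132.6], [166.2, 134.7]] 
 top [[438.8, 250.1], [430.4, 248.1], [416.0, 244.6], [407.7, 242.6]][ WARN:0@2.153] global loadsave.cpp:1063 imwrite_ Unsupported depth image for selected encoder is fallbacked to CV_8U.
```

View pics/e.png

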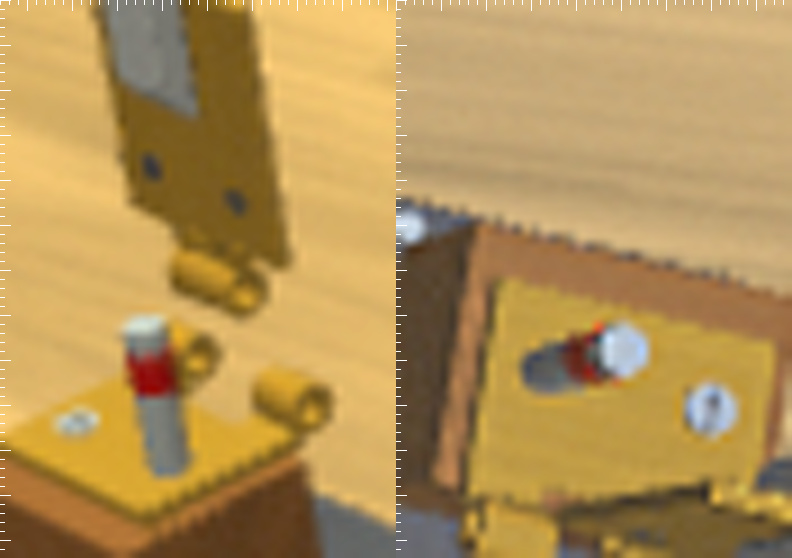

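Leaf still above the gap: its bore end is at scene (158.9,122.4), with the jamb bores at (154.3,129.1) and (166.7,135.1). Compared with prediction, the leaf seems 1–2 mm short in +y. The pin is upright with its shoulder on the leaf. I'll shift +y, lower into the gap while watching force, then centre by light touch.

Call:
servo_tool:
  targets:
    - [0.2,0,0,0,0]
    - [0,0,0.7,0,0]
    - [0,0,0.7,0,0]
    - [0,0,0.2,0,0]
    - [0,0,0.2,0,0]
    - [0,0,0,0,0]
    - [0,0,0,0,0]

```text
time: 21.52
position: [0.493, -0.2397, 0.1356]
orientation: [180.0, 0.0, 83.4]
contact_force: [-0.1, 0.3, -2.6]
grip_width: 0.0047
```

Call:
servo_tool:
  targets:
    - [0,0,0.4,0,0]
    - [0,0,0.4,0,0]
    - [0,0,0.4,0,0]
    - [0,0,0.1,0,0]
    - [0,0,0,0,0]
    - [0,0,0,0,0]

```text
time: 22.28
position: [0.493, -0.2397, 0.1226]
orientation: [180.0, 0.0, 83.4]
contact_force: [0.4, 0.7, -1.9]
grip_width: 0.0049
```

In the gap without contact. Touch probe in +y.

Call:
servo_tool:
  targets:
    - [0.1,0,0,0,0]
    - [0,0,0,0,0]
    - [0,0,0,0,0]

```text
time: 22.65
position: [0.4931, -0.2388, 0.1225]
orientation: [180.0, 0.0, 83.4]
contact_force: [0.3, -1.0, -1.3]
grip_width: 0.0045
```

Call:
servo_tool:
  targets:
    - [0.05,0,0,0,0]
    - [0,0,0,0,0]
    - [0,0,0,0,0]

```text
time: 23.02
position: [0.4931, -0.2385, 0.1226]
orientation: [180.0, 0.0, 83.4]
contact_force: [-0.2, -4.3, -0.8]
grip_width: 0.005
```

Call:
servo_tool:
  targets:
    - [0.05,0,0,0,0]
    - [0,0,0,0,0]
    - [0,0,0,0,0]

```text
time: 23.4
position: [0.4932, -0.2383, 0.1226]
orientation: [180.0, 0.1, 83.4]
contact_force: [-0.8, -7.4, -2.5]
grip_width: 0.005
```

Call:
servo_tool:
  targets:
    - [0.05,0,0,0,0]
    - [0,0,0,0,0]
    - [0,0,0,0,0]

```text
time: 23.78
position: [0.4932, -0.2379, 0.1226]
orientation: [180.0, 0.1, 83.4]
contact_force: [-1.4, -7.2, -1.5]
grip_width: 0.005
```

+y contact begins near TCP y = -0.2388 (4 N at -0.2385). Now -y, stopping at the first touch.

Call:
servo_tool:
  targets:
    - [-0.25,0,0,0,0]
    - [-0.2,0,0,0,0]
    - [-0.1,0,0,0,0]
    - [0,0,0,0,0]
    - [0,0,0,0,0]

```text
time: 24.4
position: [0.4926, -0.2426, 0.1224]
orientation: [-180.0, -0.0, 83.4]
contact_force: [-0.4, -0.1, -2.1]
grip_width: 0.0048
```

Call:
servo_tool:
  targets:
    - [-0.05,0,0,0,0]
    - [0,0,0,0,0]
    - [0,0,0,0,0]

```text
time: 24.78
position: [0.4926, -0.2432, 0.1225]
orientation: [180.0, 0.0, 83.4]
contact_force: [-0.1, -0.3, -2.4]
grip_width: 0.0045
```

Call:
servo_tool:
  targets:
    - [-0.05,0,0,0,0]
    - [0,0,0,0,0]
    - [0,0,0,0,0]

```text
time: 25.15
position: [0.4925, -0.2435, 0.1225]
orientation: [-180.0, -0.0, 83.4]
contact_force: [1.2, 3.6, -1.2]
grip_width: 0.0048
```

Call:
servo_tool:
  targets:
    - [-0.03,0,0,0,0]
    - [0,0,0,0,0]
    - [0,0,0,0,0]

```text
time: 25.52
position: [0.4925, -0.2436, 0.1225]
orientation: [-180.0, -0.0, 83.4]
contact_force: [1.0, 5.0, 0.3]
grip_width: 0.0047
```

Contacts are at about -0.2433 and -0.2386, so the centre is at TCP y ≈ -0.2408. I'll go to the centre, raise 1.2 mm, then check x by a light touch against the plate edge. With origin height 70 mm, contact is expected about 7.8 mm in +x.

Call:
servo_tool:
  targets:
    - [0.32,0,0,0,0]
    - [0,0,-0.12,0,0]
    - [0,0,0,0,0]
    - [0,0,0,0,0]
    - [0,0,0,0,0]

```text
time: 26.15
position: [0.4928, -0.2409, 0.1236]
orientation: [-180.0, 0.0, 83.4]
contact_force: [0.3, -0.9, -2.3]
grip_width: 0.005
```

Call:
servo_tool:
  targets:
    - [0,0.3,0,0,0]
    - [0,0.3,0,0,0]
    - [0,0,0,0,0]
    - [0,0,0,0,0]

```text
time: 26.65
position: [0.4988, -0.2415, 0.1236]
orientation: [-180.0, -0.0, 83.4]
contact_force: [0.8, 0.7, -1.8]
grip_width: 0.0044
```

Call:
servo_tool:
  targets:
    - [0,0.08,0,0,0]
    - [0,0,0,0,0]
    - [0,0,0,0,0]

```text
time: 27.02
position: [0.4996, -0.2416, 0.1237]
orientation: [180.0, -0.0, 83.4]
contact_force: [-0.3, 0.4, -2.3]
grip_width: 0.0049
```

Call:
servo_tool:
  targets:
    - [0,0.06,0,0,0]
    - [0,0,0,0,0]
    - [0,0,0,0,0]

```text
time: 27.4
position: [0.5002, -0.2416, 0.1236]
orientation: [-180.0, -0.0, 83.4]
contact_force: [0.1, -0.3, -3.0]
grip_width: 0.0046
```

Call:
servo_tool:
  targets:
    - [0,0.06,0,0,0]
    - [0,0,0,0,0]
    - [0,0,0,0,0]

```text
time: 27.78
position: [0.5008, -0.2417, 0.1236]
orientation: [-180.0, 0.0, 83.4]
contact_force: [0.1, 0.3, -2.2]
grip_width: 0.0048
```

Call:
servo_tool:
  targets:
    - [0,0.05,0,0,0]
    - [0,0,0,0,0]
    - [0,0,0,0,0]

```text
time: 28.15
position: [0.5013, -0.2418, 0.1237]
orientation: [-180.0, -0.0, 83.4]
contact_force: [0.0, 0.3, -1.4]
grip_width: 0.0049
```

Call:
servo_tool:
  targets:
    - [0,0.05,0,0,0]
    - [0,0,0,0,0]
    - [0,0,0,0,0]

```text
time: 28.52
position: [0.5016, -0.2418, 0.1236]
orientation: [-180.0, -0.0, 83.4]
contact_force: [-3.7, 0.0, -1.1]
grip_width: 0.0049
```

Call:
servo_tool:
  targets:
    - [0,0.05,0,0,0]
    - [0,0,0,0,0]
    - [0,0,0,0,0]

```text
time: 28.9
position: [0.5018, -0.2418, 0.1235]
orientation: [-179.9, -0.0, 83.4]
contact_force: [-6.0, 0.8, 0.0]
grip_width: 0.0049
```

Contact in x comes about 8.6 mm out, where 7.8 mm was expected, so the axis is up to 0.9 mm further in +x or the leaf a little higher. I'll split the difference: stop at +0.4 mm in x and 0.4 mm lower.

Call:
servo_tool:
  targets:
    - [0,-0.4,0,0,0]
    - [0,-0.51,0,0,0]
    - [0,0,0.04,0,0]
    - [0,0,0,0,0]
    - [0,0,0,0,0]
    - [0,0,0,0,0]
    - [0,0,0,0,0]

```text
time: 29.78
position: [0.4933, -0.2408, 0.1232]
orientation: [-180.0, 0.0, 83.4]
contact_force: [-0.3, -0.3, -2.3]
grip_width: 0.0051
```

```bash
python3 - <<'E'
from h import *
from cell import robot; import cv2
go(.4933,-.2408,.1232,83.4)
p=robot.get_obs()['position'];out=[]
for n,(x,y),(W,H),k in(("scene",(138,95),(36,50),11),("top",(402,215),(36,50),11)):
    f=np.mean([robot.grab_frame(n)["frame"].astype(float) for _ in range(2)],0)
    c=cv2.resize(np.clip(f[y:y+H,x:x+W,::-1]*1.6+10,0,255).astype(np.uint8),None,fx=k,fy=k,interpolation=cv2.INTER_CUBIC)
    for i in range(W): cv2.line(c,(i*k,0),(i*k,10 if (x+i)%5==0 else 4),(255,255,255),1)
    for i in range(H): cv2.line(c,(0,i*k),(10 if (y+i)%5==0 else 4,i*k),(255,255,255),1)
    out.append(c)
cv2.imwrite("pics/f.png",np.hstack(out))
E
```

```text
now [ 0.4933 -0.2408  0.1232] [-179.9994    0.0006   83.4159] grip 0.0051 F [-0.2761 -0.2937 -2.261 ] t 29.775
shift before turn [0. 0. 0.] turn 0.0 | shift after turn [0. 0. 0.]
```

View pics/f.png

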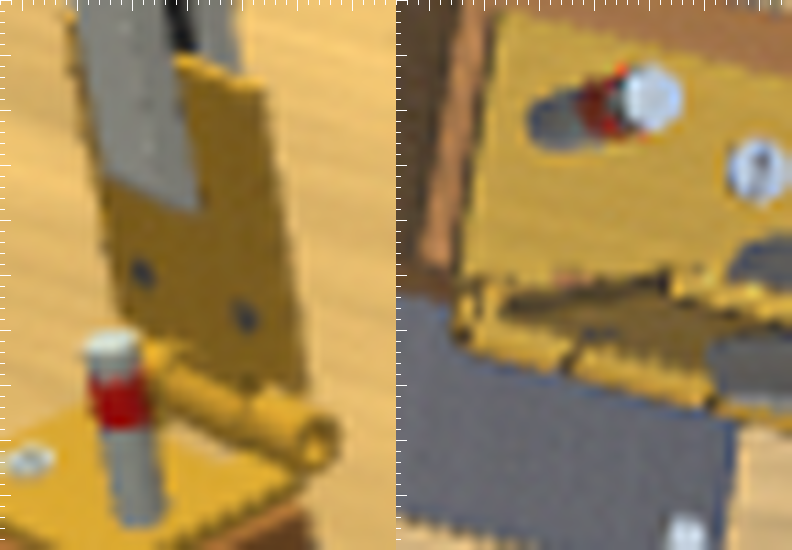

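Both views show the three barrels in a line. In the top view the lower outlines run straight from (407.5,245) to (437,253), with gaps at (417,247.5) and (430,251). The pin is upright with its shoulder on the leaf. One last close zoom to check collinearity before handing in.

```bash
python3 - <<'E'
from h import *
from cell import robot; import cv2
p=robot.get_obs()['position'];k=20;out=[]
for n,(x,y) in(("scene",(149,117)),("top",(404,234))):
    f=np.mean([robot.grab_frame(n)["frame"].astype(float) for _ in range(4)],0)
    W,H=(20,24) if n=="scene" else (20,24)
    if n=="top": W=20
    kk=20
    c=cv2.resize(np.clip(f[y:y+H,x:x+W,::-1]*1.8+10,0,255).astype(np.uint8),None,fx=kk,fy=kk,interpolation=cv2.INTER_CUBIC)
    lf=(p[0],p[1],J[2])
    out.append(c)
cv2.imwrite("pics/g.png",np.hstack(out));go(.4933,-.2408,.1232,83.4)
E
```

```text
now [ 0.4932 -0.2408  0.1233] [-179.999     0.0007   83.4102] grip 0.0048 F [-0.7    -0.2604 -2.196 ] t 30.375
shift before turn [0.01 0.01 0.01] turn 0.0 | shift after turn [0.01 0.01 0.01]
```

View pics/g.png

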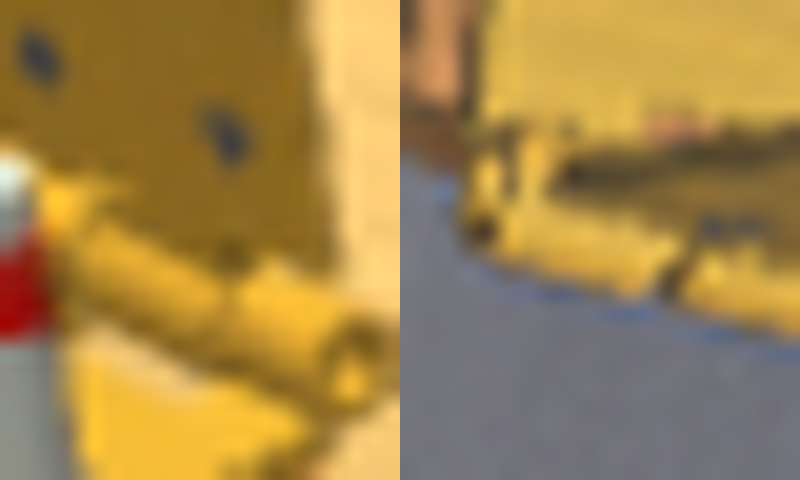

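The zoom shows continuous outlines across the joints in both views: scene lower edge about (152.5,132)→(165,137), top about (407.5,246)→(423,250). Residual force is only the leaf's weight. Handing in.

```bash
python3 -c "
from cell import robot
print(robot.finish_job()); o=robot.get_obs(); print(o['position'],o['contact_force'],o['grip_width'],o['time'])"
```

```text
the job is handed in; nothing more can be done
None
the job is handed in; nothing more can be done
```

I handed the job in at about 30.4 s, with the pin home and the brass leaf held lined up in the gap. The system gave no verdict, so the result rests on my own checks.

- **Pin:** it went into the jamb leaf's open hole. The shoulder seated at the expected height under a 19 N push, and I then released it. Later pictures show it upright with its top within about 0.4 px of the predicted home position.
- **Brass leaf:** lifted out of the rack, lowered into the gap, and still held in the gripper (35 N squeeze).
    - **Along the axis:** centred by touching both knuckles, with contacts about 4.7 mm apart against the 5 mm expected.
    - **Last force reading:** 2.2 N downward, which is the weight of the leaf, and under 1 N sideways.
    - **Last crops:** both cameras show the three barrel outlines in one straight line.

**Checks that disagreed:**
- The touch against the plate edge came at about 8.6 mm instead of 7.8 mm. That means up to 0.9 mm of error in x or height, so I split it between the two (0.4 mm each).
- During the first knuckle touch (7 N) the leaf may have slipped up to about 0.5 mm in the grip. I based the centring on the second touch, which was lighter.

I made no contact with the bystanders that I know of, but I did not check them in a final picture.

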